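Change the laboratory over from generator to mains feed

ROBOT

A 6-joint arm with a two-finger parallel gripper is mounted at the origin on a cart in front of the work surface, level with it; the furniture and walls round the work are solid. World frame = base frame: x ahead of the robot, y to its left, z up, the work surface at z = 0. Lengths are in m, angles in rad, forces in N, time in s.
With the tool pointing down it reaches from about 0.325 to 0.85 m from the base axis. Payload 4.4 kg.
Tool frame: the origin (TCP) lies on the centre line of the jaws, within the pads' length; the fingertips stand 17 mm ahead of it and the grasp point (between the pads) lies 2 mm behind it (ctrl.finger_overhang is the distance from the TCP to the fingertips, in m); z points along the fingers, y is the direction in which the jaws open and shut (so a half turn about z gives the same grasp; the last joint's range is limited). The gripper opens to 94 mm and grips with 3 to 60 N. Pads are 16 mm wide; open, the fingers measure 119 mm over their backs; the gripper's body (75 mm by 177 mm) begins 78 mm behind the grasp point.
Start: joints at [-1.284, 0.207, 1.542, -0, 1.393, -0.15], TCP at [0.243, -0.521, 0.197] pointing down, gripper open.
Joint ranges: [-2.73, 2.73], [-0.86, 2.22], [0.23, 2.46], [-1.11, 4.25], [0.08, 2.63], [-2.82, 2.82]. Speed limits (rad/s): [2.79, 2.79, 3.14, 3.14, 3.14, 3.14].

INTERFACE

Orientations are given as a unit quaternion [w, x, y, z].
In Python, from workcell import ctrl gives the robot as it stands. Calls block until the motion is done:
- ctrl.reach(position, orientation): joint-space move of the TCP to a pose.
- ctrl.move_linear(position, rot=None, feed=0.15, until_force=None): straight line of the TCP; rot=None keeps the orientation; feed is the mean speed in m/s. With until_force (N) it stops when the force on the tool has changed by that much, and returns True; else False.
- ctrl.move_j(angles): joint-space move.
- ctrl.open() and ctrl.close_gripper(newtons=None): open the fingers fully, or close them until they stop; newtons is the grip in N (None keeps the last).
- ctrl.sleep(seconds).
- ctrl.inverse_kinematics(position, orientation): joint angles nearest the present ones, or None.
- ctrl.read_camera(name): name is "scene" or "top" or "wrist"; returns the picture (480x640x3 uint8, red, green, blue); there is no depth.
- ctrl.camera_model(name): a dict with "intrinsics" (3x3 intrinsics, pixels), "k1" (the pictures are not rectified: a ray, as slopes to the right and down, at radius r is drawn at 1 + k1 r^2 times it, then the intrinsics apply), "position" and "orientation" of the camera in the world. Camera axes: x right, y down, z forward; pixel columns grow to the right and rows downward; lengths in m; the calibration is good to about 2 mm. A picture is of the moment at which its call begins: read the wrist's pose just before it. camera_model takes no time and is no camera call; for the wrist camera it gives the pose at the moment of the call.
A pose or a line that the arm cannot do raises ctrl.PlanningError and nothing moves.
- ctrl.finish_job(): hands the job in, once; it reports no verdict.
Trained networks look in the newest picture that a camera, given by its name, has taken for a name from the list of things; names that differ only in an ending like _2 or _b are one class to them, and where a whole thing is asked for, a point or a joint stands for the part that bears it (a point fixed in the world has none). Each returns a list of dicts, best first, with "score" (0 to 1); they miss things now and then, are a little off and sometimes report something else, mostly with a low value. They report only what shows in the picture. A call takes as long as a camera call.
- ctrl.outline_of(camera, target): "mask" (480x640 bool, what is visible of it) and "bbox" ([left, top, width, height] in pixels, round what is visible of it).
- ctrl.pinpoint(camera, target): "location" ([column, row] in pixels: a listed point, or the origin of a listed thing).
Readings, each from a call of its own:
- ctrl.current_t(): time.
- ctrl.current_joints(): joint angles.
- ctrl.current_dq(): joint speeds.
- ctrl.current_joint_efforts(): joint torques, N m.
- ctrl.current_eef_pos(): TCP position.
- ctrl.current_orientation(): TCP orientation.
- ctrl.current_force(): force on the tool from outside, world axes, zero at the start.
- ctrl.current_ft_torque(): the same for the moment, N m.
- ctrl.current_opening(): finger opening in m.
Only numpy, scipy, OpenCV 4.12 (cv2) and the standard library are available. Lean on these libraries where they do the work, as an engineer would, in place of code of your own. Each camera call takes 0.05 s, during which the arm holds its last target. There are 200 camera calls.

TASK

Change the laboratory's supply over to the right-hand feed. First switch the load off by pulling the paddle of the low isolator box fully to the front, towards the robot; then, under the open cover of the larger box, move the changeover lever from the left to its centre off position, leave it there for two full seconds, and move it on fully to the right; last, push the isolator paddle fully back again to switch the load on. Move the changeover lever only while the load is off, and do not shift the screwdriver, meter or fuse carton.

Things in the scene. Friction and masses are not known exactly. Their poses are not given: they have to be found in the camera images.
- changeover_box: Larger grey desk-shaped steel enclosure, fixed to the bench: 160 mm deep (x), 170 mm wide (y), 40 mm high in front, 174 mm at the back. Origin: centre of its underside; x points to its back (away from the robot at yaw 0), y to its left, z up. Its top face slopes 40 degrees, low in front, and carries a lever.
- changeover_cover (a point): Middle of the free edge of the enclosure's flat steel cover (170 mm wide, 4 mm thick), fixed standing open square to the sloping face: it rises 98 mm up the slope from the lever and stands out 193 mm. It hangs over the lever: a gripper pointing straight down does not fit, one tilted about 40 degrees (pointing forward and down, square to the face) does.
- changeover_pivot (a point): The changeover lever's pivot, in the middle of the sloping face, 107 mm above the bench, straight over the origin of changeover_box. The pivot axis runs up the slope. At centre the lever stands square to the face, so in the box's axes it points along (-0.643, 0, 0.766).
- changeover_grip (a point): Point on the axis of the changeover lever's black round handle, 75 mm from the pivot. The handle is 18 to 24 mm thick and 52 mm long, from 48 to 100 mm from the pivot; its end is free. Below it is a 12 mm steel rod; the black base round the pivot reaches 23 mm out from the sloping face.
- changeover_lever (a joint): Angle of the changeover lever, rad, positive to the box's left (+y). Left +0.50 and right -0.50 are at its end stops; centre off is 0, square to the face, in line with the round mark. It swings across the face, +-36 mm sideways at changeover_grip. It has no click: a stiff hinge (about 1.6 N at the grip) leaves it wherever it is let go. It starts on the left.
- isolator_box: The low grey box of the load isolator, fixed to the bench, 90 mm deep (x), 110 mm wide (y), 70 mm high. Origin: centre of its underside; x points to its back (away from the robot at yaw 0), y to its left, z up. A paddle lever stands on its top.
- isolator_pivot (a point): The isolator paddle's pivot, 72 mm above the bench, straight over the origin of isolator_box; the axis runs along the box's y.
- isolator_grip (a point): Middle of the isolator's black paddle, 65 mm from the pivot. The paddle is 14 mm thick, 56 mm wide (along the box's y) and 36 mm long, from 44 to 80 mm from the pivot.
- isolator_lever (a joint): Angle of the isolator paddle in rad; 0 is upright, positive leans to the box's +x (back). Load on: +0.45, leaning to the back. Load off: -0.45, leaning to the front. Both are at its end stops; a stiff hinge (about 2 N at the paddle) leaves it wherever it is let go. It starts on.
- screwdriver: Loose bystander: screwdriver, 190 mm long (its y), 26 mm thick, lying on the bench. Origin: centre of its underside.
- meter: Loose bystander: hand-held meter, 129 x 64 x 23 mm, lying on the bench. Origin: centre of its underside.
- fuses: Loose bystander: small fuse carton, 36 x 62 x 22 mm, on the bench. Origin: centre of its underside.

How it is judged:
On the way, in this order (a step that is already met when the one before it is completed fails the run):
1. load isolator switched off, changeover still on the left (value of joint isolator_lever below -0.36 rad and value of joint changeover_lever above 0.4 rad), for 0.2 s.
2. changeover lever at centre off (within 0.15 rad) for 1.5 s without a break, load off (value of joint changeover_lever between -0.15 and 0.15 rad and value of joint isolator_lever below -0.36 rad), for 1.5 s.
3. changeover lever fully right, load still off (value of joint changeover_lever below -0.42 rad and value of joint isolator_lever below -0.36 rad), for 0.2 s.
4. load isolator switched on again (value of joint isolator_lever above 0.36 rad), for 0.2 s.
At the end, for the whole second after the job is handed in: The changeover lever is at rest fully right (below -0.42 rad) and the isolator paddle is at rest fully on, leaning to the back (above +0.36 rad) (value of joint changeover_lever below -0.42 rad and value of joint isolator_lever above 0.36 rad and velocity of joint changeover_lever between -0.1 and 0.1 rad/s and velocity of joint isolator_lever between -0.1 and 0.1 rad/s); the robot touches nothing.
It fails at once if changeover lever between its end positions while the load is not off (value of joint changeover_lever between -0.36 and 0.36 rad and value of joint isolator_lever above -0.3 rad).
It fails at once if screwdriver, meter or fuse carton shifted by more than 20 mm (distance of any of screwdriver, meter, fuses from where it was at the start of the episode above 0.02 m).
It also fails if it takes over 72 s, if anything falls off the work surface, if the arm or the gripper's body presses on something with over 40 N, if the wrist force passes 120 N, or if a joint passes its speed limit or range.

## Working session

There is one attempt and no reset: what is moved stays moved. The work goes in short steps, each a Python script; the robot and the scene stay as the last script left them, time stands still between calls to the robot, and variables do not carry over. Pictures are saved under pics/ and viewed, about 8 in all and at most 12, crops included, and the job is handed in when it is done.

```bash
mkdir -p pics; ls
cat > h.py <<'E'
import numpy as np, cv2
from workcell import ctrl
from scipy.spatial.transform import Rotation as R
def ray(m,px):
    K=np.array(m["intrinsics"]);k=m["k1"]
    d=np.array([(px[0]-K[0,2])/K[0,0],(px[1]-K[1,2])/K[1,1]]);s=d.copy()
    for _ in range(20): s=d/(1+k*(s@s))
    q=m["orientation"];Rm=R.from_quat([q[1],q[2],q[3],q[0]]).as_matrix()
    v=Rm@np.array([s[0],s[1],1]);return np.array(m["position"]),v/np.linalg.norm(v)
def proj(m,P):
    K=np.array(m["intrinsics"]);k=m["k1"];q=m["orientation"]
    c=R.from_quat([q[1],q[2],q[3],q[0]]).as_matrix().T@(np.array(P)-m["position"])
    s=c[:2]/c[2];s=s*(1+k*(s@s));return np.array([K[0,0]*s[0]+K[0,2],K[1,1]*s[1]+K[1,2]])
def atz(m,px,z):
    p,v=ray(m,px);return p+v*(z-p[2])/v[2]
def save(img,n): cv2.imwrite("pics/"+n,cv2.cvtColor(np.ascontiguousarray(img),cv2.COLOR_RGB2BGR))
E
python3 - <<'E'
from h import *
Z=dict(changeover_box=0,isolator_box=0,changeover_pivot=.107,isolator_pivot=.072,changeover_grip=None,isolator_grip=None,changeover_cover=None,screwdriver=0,meter=0,fuses=0)
for c in("scene","top"):
    save(ctrl.read_camera(c),c+".png");m=ctrl.camera_model(c);print(c,m)
    for n,z in Z.items():
        r=ctrl.pinpoint(c,n)[:2]
        for a in r: print(n,np.round(a["score"],2),np.round(a["location"],1), np.round(atz(m,a["location"],z),3) if z is not None else "")
print(ctrl.current_t())
E
```

```text
pics
scene {'intrinsics': array([[584.8112761 ,   0.        , 320.26238769],
       [  0.        , 584.8112761 , 246.29961527],
       [  0.        ,   0.        ,   1.        ]]), 'k1': 0.011661536199851521, 'position': array([-0.18479497, -0.90456592,  1.12967934]), 'orientation': array([-0.39653609,  0.84808624, -0.32272893,  0.13912186])}
changeover_box 0.25 [242.7 294.9] [0.383 0.102 0.   ]
isolator_box 0.74 [389.8 346.8] [ 0.548 -0.293  0.   ]
changeover_pivot 0.81 [317.8 263.7] [ 0.542 -0.032  0.107]
changeover_pivot 0.32 [395.4 331.1] [ 0.522 -0.327  0.107]
isolator_pivot 0.89 [396.2 331.5] [ 0.547 -0.309  0.072]
isolator_pivot 0.67 [391.1 350. ] [ 0.497 -0.34   0.072]
changeover_grip 0.38 [302.9 203.7] 
isolator_grip 0.67 [405.8 304.9] 
isolator_grip 0.58 [303.2 349. ] 
changeover_cover 0.72 [303.9 205.3] 
screwdriver 0.75 [244.5 295.9] [0.385 0.095 0.   ]
meter 0.61 [304.4 349.6] [ 0.386 -0.158  0.   ]
fuses 0.75 [419.3 337. ] [ 0.626 -0.32   0.   ]
top {'intrinsics': array([[609.19153949,   0.        , 307.41695534],
       [  0.        , 609.19153949, 233.94130387],
       [  0.        ,   0.        ,   1.        ]]), 'k1': -0.18898543636110313, 'position': array([-0.07689761, -0.13226288,  1.29291877]), 'orientation': array([-0.18253823,  0.73087495, -0.63653457,  0.16530379])}
changeover_box 0.57 [293.6 260.1] [ 0.546 -0.026  0.   ]
isolator_box 0.55 [406. 275.] [ 0.544 -0.293  0.   ]
isolator_pivot 0.57 [413.1 257.7] [ 0.555 -0.298  0.072]
changeover_grip 0.37 [413.4 258.1] 
isolator_grip 0.79 [418.7 236.3] 
changeover_cover 0.76 [291.3 207.1] 
1.1
```

View pics/scene.png

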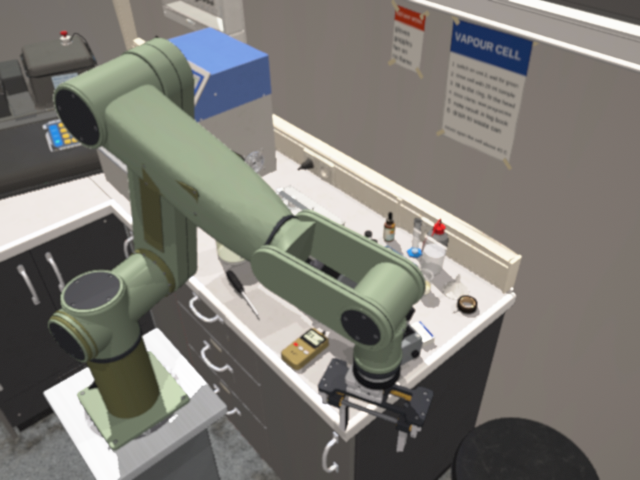

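View pics/top.png

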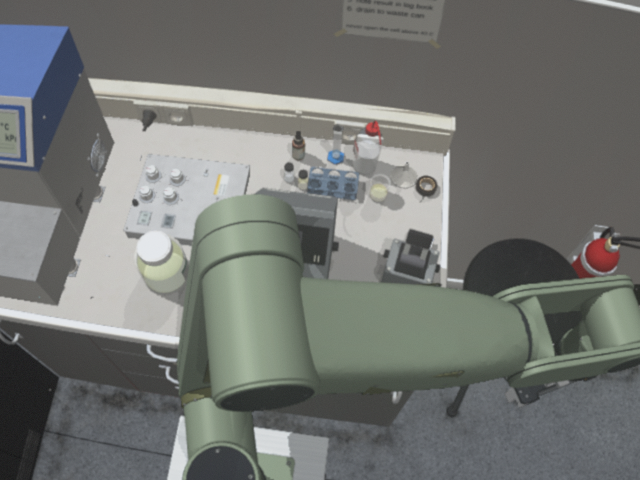

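The pictures show that the arm hides most of the bench: the changeover box is near (300,240) and the isolator near (410,255) in the top view. I'll look with the wrist camera, tilted forward, from in front of the boxes.

```bash
cat >> h.py <<'E'
def quat(Rm):
    x=R.from_matrix(Rm).as_quat();return [x[3],x[0],x[1],x[2]]
def tool(zdir,ydir):
    z=np.array(zdir,float);z/=np.linalg.norm(z);y=np.array(ydir,float);y-=z*(y@z);y/=np.linalg.norm(y)
    return np.column_stack([np.cross(y,z),y,z])
E
python3 - <<'E'
from h import *
m=ctrl.camera_model("wrist");p=np.array(ctrl.current_eef_pos());q=ctrl.current_orientation()
T=R.from_quat([q[1],q[2],q[3],q[0]]).as_matrix();mq=m["orientation"];C=R.from_quat([mq[1],mq[2],mq[3],mq[0]]).as_matrix()
print("tool",T.round(2),"cam in tool",T.T@(m["position"]-p),"cam axes in tool",(T.T@C).round(3),m["intrinsics"])
best=None
for sy in(1,-1):
  for t in(30,40):
   for x in(.28,.32,.36):
    Q=tool([np.sin(np.radians(t)),0,-np.cos(np.radians(t))],[0,sy,0])
    print(sy,t,x,*[None if j is None else np.round(j,2) for j in [ctrl.inverse_kinematics([x,-.17,.40],quat(Q))]])
E
```

```text
tool [[ 0.91  0.42 -0.  ]
 [ 0.42 -0.91 -0.  ]
 [-0.    0.   -1.  ]] cam in tool [ 0.06884553  0.0003962  -0.18632326] cam axes in tool [[-0.001 -0.971 -0.239]
 [ 1.    -0.001 -0.   ]
 [ 0.    -0.239  0.971]] [[390.61847195   0.         315.07644415]
 [  0.         390.61847195 241.49221029]
 [  0.           0.           1.        ]]
1 30 0.28 None
1 30 0.32 [-1.26 -0.71  1.95  0.5   1.71 -2.71]
1 30 0.36 [-1.09 -0.63  1.91  0.46  1.6  -2.59]
1 40 0.28 None
1 40 0.32 None
1 40 0.36 [-1.31 -0.74  2.03  0.67  1.63 -2.76]
-1 30 0.28 [-1.46 -0.78  1.97  0.54  1.84  0.28]
-1 30 0.32 [-1.26 -0.71  1.95  0.5   1.71  0.43]
-1 30 0.36 [-1.09 -0.63  1.91  0.46  1.6   0.55]
-1 40 0.28 [-1.76 -0.86  2.07  0.75  1.97  0.1 ]
-1 40 0.32 [-1.52 -0.81  2.05  0.72  1.79  0.25]
-1 40 0.36 [-1.31 -0.74  2.03  0.67  1.63  0.38]
```

```bash
cat > look.py <<'E'
from h import *
import sys
def look(cam,tag,names):
    m=ctrl.camera_model(cam);save(ctrl.read_camera(cam),tag+".png");out={}
    for n in names:
        r=ctrl.pinpoint(cam,n)[:2]
        Z=dict(changeover_pivot=.107,isolator_pivot=.072).get(n,0)
        for a in r: print(cam,n,np.round(a["score"],2),np.round(a["location"],1),np.round(atz(m,a["location"],Z),3))
        if r: out[n]=ray(m,r[0]["location"])
    return out
ALL="changeover_box isolator_box changeover_pivot isolator_pivot changeover_grip isolator_grip changeover_cover screwdriver meter fuses".split()
E
python3 - <<'E'
from look import *
t=np.radians(30);Q=tool([np.sin(t),0,-np.cos(t)],[0,-1,0])
ctrl.reach([.32,-.17,.40],quat(Q))
look("wrist","w1",ALL); look("scene","s2",ALL)
print(ctrl.current_t())
E
```

```text
wrist changeover_box 0.82 [231.1 188.5] [ 0.55  -0.033  0.   ]
wrist isolator_box 0.82 [392.7 191.3] [ 0.544 -0.299  0.   ]
wrist changeover_pivot 0.74 [214.6 159.5] [ 0.546 -0.032  0.107]
wrist changeover_pivot 0.51 [173.  170.4] [0.529 0.023 0.107]
wrist isolator_pivot 0.58 [400.3 168.2] [ 0.55  -0.296  0.072]
wrist changeover_grip 0.84 [170.3 167.7] [0.587 0.071 0.   ]
wrist isolator_grip 0.98 [412.1 133.3] [ 0.652 -0.338  0.   ]
wrist isolator_grip 0.64 [309.1 286.5] [ 0.387 -0.162  0.   ]
wrist changeover_cover 0.66 [144.3  85.9] [0.747 0.132 0.   ]
wrist screwdriver 0.55 [135.7 292.5] [0.378 0.102 0.   ]
wrist meter 0.89 [305.2 285.9] [ 0.388 -0.156  0.   ]
wrist fuses 0.63 [403.9 145.3] [ 0.629 -0.322  0.   ]
scene changeover_box 0.62 [391.7 346.9] [ 0.552 -0.296  0.   ]
scene changeover_box 0.57 [317.7 290.9] [ 0.545 -0.024  0.   ]
scene isolator_box 0.91 [391.7 347.7] [ 0.55  -0.298  0.   ]
scene changeover_pivot 0.55 [321.2 260. ] [ 0.558 -0.027  0.107]
scene isolator_pivot 0.95 [396.2 329.6] [ 0.551 -0.305  0.072]
scene changeover_grip 0.68 [296.6 248.3] [0.616 0.154 0.   ]
scene isolator_grip 0.74 [406.6 307.6] [ 0.678 -0.23   0.   ]
scene changeover_cover 0.57 [305.1 202.1] [0.785 0.316 0.   ]
scene changeover_cover 0.29 [316.7 262.3] [0.62  0.066 0.   ]
scene screwdriver 0.75 [245.7 293. ] [0.394 0.102 0.   ]
scene screwdriver 0.65 [319.4 259.3] [0.634 0.071 0.   ]
scene meter 0.75 [305.  349.5] [ 0.387 -0.158  0.   ]
scene meter 0.44 [302.6 203.3] [0.775 0.316 0.   ]
scene fuses 0.86 [424.2 336.7] [ 0.636 -0.328  0.   ]
3.7083
```

View pics/w1.png

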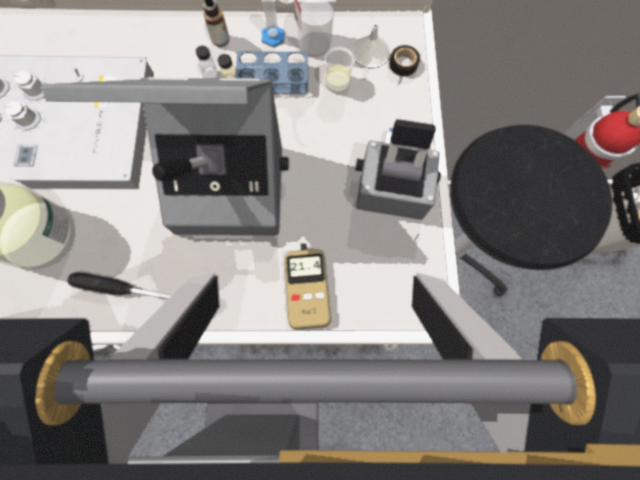

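The wrist picture is clear: changeover box with its lever on the left (handle around 170,168; pivot around 213,160; cover edge at row 90), isolator paddle at (412,133) leaning back, meter (305,286), screwdriver (120,285), no fuse carton visible except behind the paddle. Next I'll fit the yaws with the masks.

```bash
cat > fit.py <<'E'
from h import *
from scipy.optimize import minimize
s,c=np.sin(np.radians(40)),np.cos(np.radians(40))
def boxpts(o,ex,ey,ez,a,b,d): # o centre
    return [o+i*a*ex+j*b*ey+k*d*ez for i in(-.5,.5) for j in(-.5,.5) for k in(-.5,.5)]
I=np.eye(3)
def iso(th):
    u=np.array([np.sin(th),0,np.cos(th)]);w=np.array([np.cos(th),0,-np.sin(th)]);p=np.array([0,0,.072])
    return [boxpts(np.array([0,0,.035]),*I,.09,.11,.07),boxpts(p+.062*u,w,I[1],u,.014,.056,.036)]
def cho(th):
    n=np.array([-s,0,c]);up=np.array([c,0,s]);p=np.array([0,0,.107])
    wedge=[np.array([x,y,z]) for y in(-.085,.085) for x,z in((-.08,0),(.08,0),(-.08,.04),(.08,.174))]
    u=np.cos(th)*n+np.sin(th)*I[1]; v=np.cross(u,up)
    return [wedge,boxpts(p+.098*up+.0965*n,n,I[1],up,.193,.17,.004),boxpts(p+.074*u,u,v,up,.052,.021,.021)]
def pts(parts,q):
    Rz=R.from_euler("z",q[2]).as_matrix();return [np.array(P)@Rz.T+[q[0],q[1],0] for P in parts]
def draw(m,parts,q):
    im=np.zeros((480,640),np.uint8)
    for P in pts(parts,q):
        h=cv2.convexHull(np.array([proj(m,x) for x in P],np.float32))
        cv2.fillConvexPoly(im,np.round(h*16).astype(np.int32),255,shift=4,lineType=cv2.LINE_AA)
    return im/255.
def fit(m,mask,parts,q0):
    f=lambda q:(lambda d:1-np.minimum(d,mask).sum()/np.maximum(d,mask).sum())(draw(m,parts,q))
    best=min((minimize(f,[q0[0],q0[1],y],method="Nelder-Mead",options=dict(initial_simplex=np.array([q0[0],q0[1],y])+np.vstack([np.zeros(3),np.diag([.008,.008,.08])]),xatol=1e-4,fatol=1e-5)) for y in(-.2,0,.2)),key=lambda r:r.fun)
    return best.x,1-best.fun
E
python3 - <<'E'
from fit import *
im=ctrl.read_camera("wrist").copy();m=ctrl.camera_model("wrist")
ctrl.read_camera("scene");ms=ctrl.camera_model("scene")
for n,parts,q0 in(("isolator_box",iso(.45),(.55,-.3)),("changeover_box",cho(.5),(.55,-.033))):
  for cam,mm in(("wrist",m),("scene",ms)):
    r=ctrl.outline_of(cam,n)
    if not r: continue
    print(n,cam,r[0]["score"],r[0]["bbox"])
    if cam=="scene" and n[0]=="c": continue
    q,i=fit(mm,r[0]["mask"].astype(float),parts,q0);print(q.round(4),round(i,3))
    if cam=="wrist":
      cs,_=cv2.findContours(r[0]["mask"].astype(np.uint8),0,2);cv2.drawContours(im,cs,-1,(255,255,0),1)
      cs,_=cv2.findContours((draw(mm,parts,q)>.5).astype(np.uint8),0,2);cv2.drawContours(im,cs,-1,(255,0,0),1)
save(cv2.resize(im[50:260,30:460],None,fx=1.8,fy=1.8),"fit.png")
E
```

```text
isolator_box wrist 0.89 [353.3, 122.0, 92.9, 98.1]
[ 0.5475 -0.2974 -0.1585] 0.908
isolator_box scene 0.92 [363.6, 294.8, 62.4, 78.0]
[ 0.5502 -0.2988 -0.2349] 0.926
changeover_box wrist 0.57 [44.4, 74.1, 247.7, 161.5]
[ 0.5442 -0.031  -0.0111] 0.911
changeover_box scene 0.73 [279.0, 190.2, 84.8, 132.6]
```

View pics/fit.png

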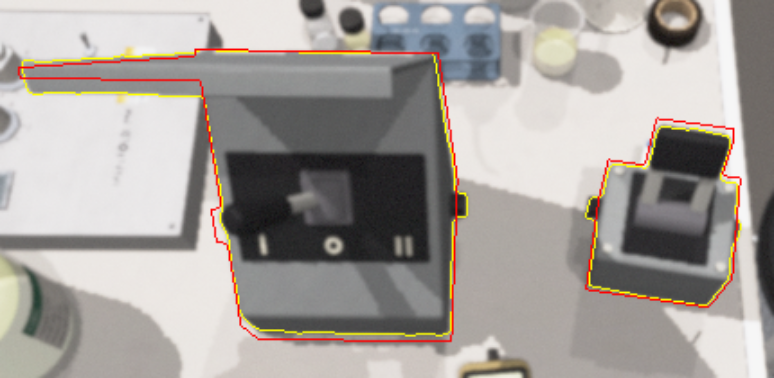

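Both fits hold, so I act: close the gripper, drop behind the paddle, and pull it forward.

```bash
cat > iso.py <<'E'
from fit import *
ISO=np.array([.549,-.298,.072]);yaw=-.19
bx=np.array([np.cos(yaw),np.sin(yaw),0]);by=np.array([-bx[1],bx[0],0]);QI=quat(tool([0,0,-1],-by))
def P(d,z): return list(ISO*[1,1,0]+bx*d+[0,0,z])
E
python3 - <<'E'
from iso import *
ctrl.close_gripper(10);print("open",ctrl.current_opening())
ctrl.reach(P(.065,.33),QI); print(np.round(ctrl.current_joints(),2))
print("down",ctrl.move_linear(P(.065,.1415),until_force=10,feed=.12),np.round(ctrl.current_force(),1))
print("push",ctrl.move_linear(P(-.036,.1415),until_force=15,feed=.05))
p=np.array(ctrl.current_eef_pos());print("d",(p-ISO)@bx,p,np.round(ctrl.current_force(),1),ctrl.current_t())
ctrl.read_camera("scene");m=ctrl.camera_model("scene")
save(ctrl.read_camera("wrist"),"w2.png")
E
```

```text
open 0.0005261701528879281
[-0.6   0.39  1.04 -0.    1.71  1.17]
down False [ 0.1 -0.2  0.7]
push False
d -0.03582436278957371 [ 0.513824   -0.29121512  0.14146455] [ 0.7 -0.6 -0.3] 10.6083
```

View pics/w2.png

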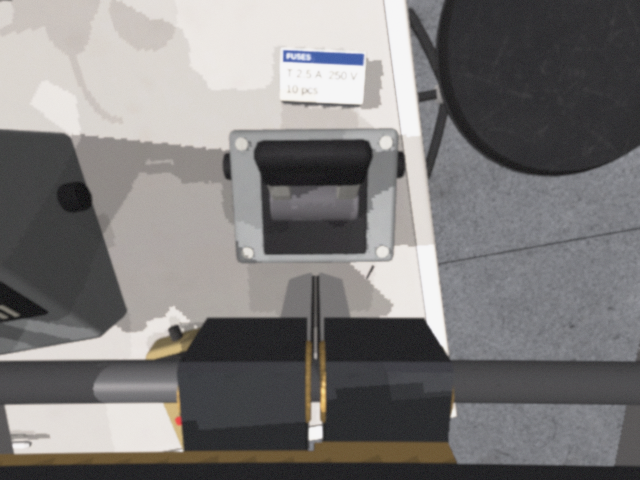

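The wrist picture shows the paddle (313,160) apparently still leaning back although the fingertips (315,275) are in front of the box. I'll check from the scene and top cameras.

Run:
```python
from iso import *
w=cv2.cvtColor(cv2.imread("pics/w2.png"),cv2.COLOR_BGR2RGB);mw=ctrl.camera_model("wrist")
S=ctrl.read_camera("scene").copy();T=ctrl.read_camera("top").copy();tiles=[]
for im,m,n in((S,ctrl.camera_model("scene"),"scene"),(T,ctrl.camera_model("top"),"top")):
    tiles.append(cv2.resize(im[190:390,300:500] if n=="scene" else im[170:370,300:500],(400,400),interpolation=cv2.INTER_CUBIC))
for a in(.45,.2,0,-.45):
    print(a,[proj(mw,ISO+bx*np.sin(a)*r+[0,0,np.cos(a)*r]).round(0) for r in(.044,.065,.08)])
save(np.hstack(tiles),"c3.png");print(ctrl.current_eef_pos(),ctrl.current_opening())
```

```text
0.45 [array([315., 172.]), array([314., 156.]), array([314., 142.])]
0.2 [array([315., 192.]), array([314., 188.]), array([314., 185.])]
0 [array([315., 208.]), array([314., 215.]), array([314., 220.])]
-0.45 [array([315., 240.]), array([315., 265.]), array([315., 286.])]
[ 0.51371408 -0.29119611  0.14145119] 0.00036128899680177044
```

View pics/c3.png

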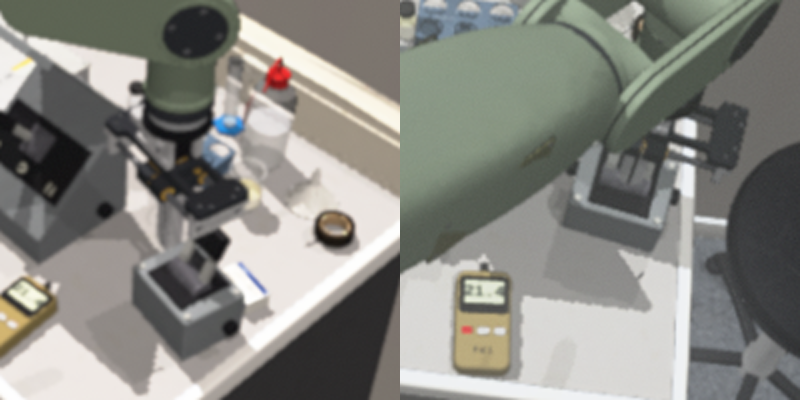

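Run:
```python
from iso import *
S=ctrl.read_camera("scene").copy();m=ctrl.camera_model("scene");p=np.array(ctrl.current_eef_pos())
for q,col in((p-[0,0,.017],(255,0,0)),(p+[0,0,.076],(0,255,0)),(p+[0,0,.2],(0,0,255)),(ISO,(255,255,0)),(ISO+bx*.0283+[0,0,.0585],(255,0,255))):
    x=proj(m,q);print(x.round(1));cv2.circle(S,tuple(int(round(v)) for v in x),2,col,-1)
save(cv2.resize(S[170:390,300:500],None,fx=2.7,fy=2.7,interpolation=cv2.INTER_CUBIC),"c4.png")
print(ctrl.current_t(), ctrl.pinpoint("scene","isolator_grip")[:2])
```

```text
[382.  319.2]
[384.  290.5]
[387.1 247.7]
[393.3 328.4]
[404.7 306.9]
10.8583 [{'location': [405.1, 308.2], 'score': 0.8}, {'location': [318.6, 289.9], 'score': 0.22}]
```

View pics/c4.png

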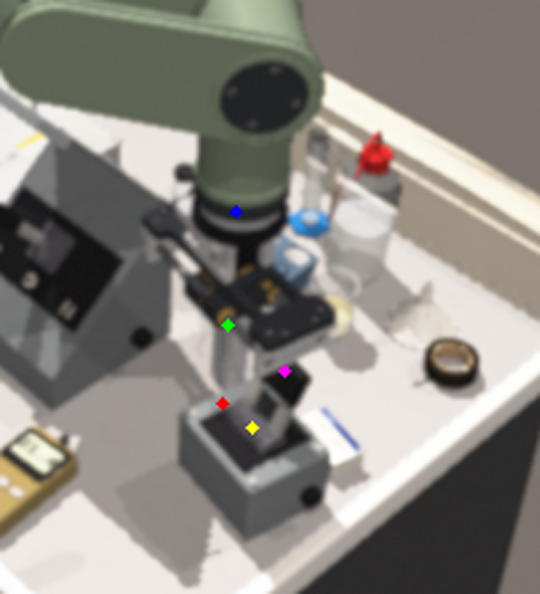

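The model points agree with the picture (tip at 222,403; paddle centre at 285,371): the paddle is still back, though the finger is in front. I'll redo it slowly, logging force and paddle position at each step.

```bash
cat >> iso.py <<'E'
def st(tag):
    p=np.array(ctrl.current_eef_pos());f=np.array(ctrl.current_force())
    ctrl.read_camera("wrist");m=ctrl.camera_model("wrist");r=ctrl.pinpoint("wrist","isolator_grip")
    a=None
    if r and r[0]["score"]>.3:
        A=np.linspace(-.5,.5,101);a=min(A,key=lambda t:np.hypot(*(proj(m,ISO+bx*np.sin(t)*.065+[0,0,np.cos(t)*.065])-r[0]["location"])))
    print(tag,"d %.4f lat %.4f z %.4f"%((p-ISO)@bx,(p-ISO)@by,p[2]),"F",f.round(1),"ang",a,round(r[0]["score"],2) if r else "")
E
python3 - <<'E'
from iso import *
ctrl.move_linear(P(-.036,.20));ctrl.move_linear(P(.065,.20));st("above")
print(ctrl.move_linear(P(.065,.137),until_force=10,feed=.08));st("down")
for d in(.055,.045,.035,.025):
    print(ctrl.move_linear(P(d,.137),until_force=15,feed=.04));st("push")
print(ctrl.current_t())
E
```

```text
above d 0.0642 lat 0.0002 z 0.1989 F [-0.6 -0.3 -0.7] ang None 
False
down d 0.0655 lat -0.0002 z 0.1377 F [ 0.8 -0.5 -0.4] ang 0.4 0.48
False
push d 0.0547 lat -0.0000 z 0.1372 F [-0.   0.1 -0.2] ang 0.42000000000000004 0.43
False
push d 0.0448 lat -0.0000 z 0.1371 F [-0.2 -0.1 -0.6] ang 0.42000000000000004 0.89
False
push d 0.0358 lat -0.0001 z 0.1382 F [2.5 0.6 4.1] ang None 
False
push d 0.0278 lat -0.0003 z 0.1405 F [ 4.8  0.6 10.4] ang 0.17000000000000004 0.69
15.4167
```

The tool is being lifted (+10 N in z), so the fingertips only catch the paddle's top edge. They must be higher than assumed; I'll back off and go lower.

Run:
```python
from iso import *
print("overhang",ctrl.finger_overhang)
ctrl.move_linear(P(.065,.137));print(ctrl.move_linear(P(.065,.118),until_force=8,feed=.05));st("down")
for d in(.045,.035,.025,.015):
    print(ctrl.move_linear(P(d,.118),until_force=15,feed=.04));st("push")
m=ctrl.camera_model("scene");S=ctrl.read_camera("scene").copy();T=ctrl.read_camera("top")
save(cv2.resize(S[260:380,340:460],(600,600),interpolation=cv2.INTER_CUBIC),"c5.png")
print(proj(m,np.array(ctrl.current_eef_pos())-[0,0,.017]))
```

```text
overhang 0.017
False
down d 0.0645 lat 0.0001 z 0.1175 F [ 0.2 -0.1 -0. ] ang None 
False
push d 0.0450 lat -0.0001 z 0.1182 F [-0.1 -0.4  0.3] ang 0.32000000000000006 0.4
False
push d 0.0351 lat -0.0001 z 0.1184 F [ 0.9 -1.1  0.9] ang 0.28 0.56
False
push d 0.0243 lat 0.0000 z 0.1178 F [ 1.1 -0.4  0.3] ang 0.13 0.87
False
push d 0.0143 lat 0.0000 z 0.1179 F [ 0.8 -0.  -0. ] ang -0.02999999999999997 0.85
[398.98117722 317.86987244]
```

View pics/c5.png

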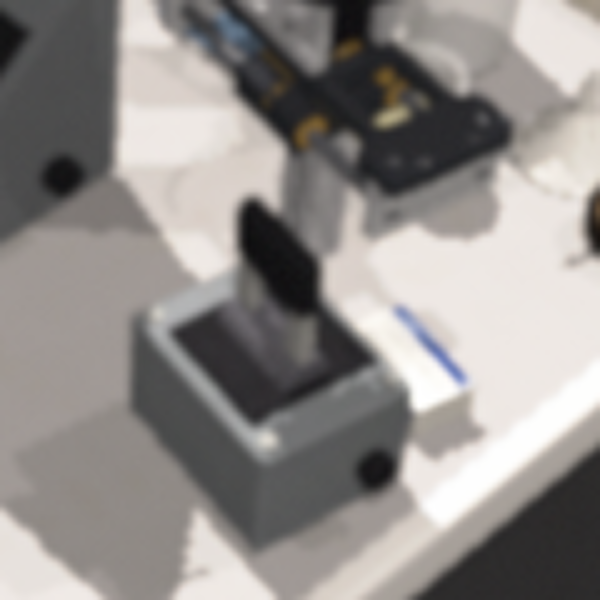

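The paddle (280,255) now follows the finger and is about upright. I'll continue to the front stop.

Run:
```python
from iso import *
for d in(.0,-.012,-.02,-.028,-.036):
    h=ctrl.move_linear(P(d,.116),until_force=12,feed=.04);st(f"push {h}")
    if h: break
print(ctrl.current_t())
```

```text
push False d -0.0005 lat -0.0002 z 0.1161 F [ 0.8 -0.2  1.2] ang -0.3 0.83
push False d -0.0105 lat 0.0000 z 0.1165 F [ 6.2 -1.   0.1] ang -0.45 0.61
push True d -0.0107 lat -0.0002 z 0.1178 F [2.8 0.  2.4] ang -0.46 0.92
20.3167
```

Isolator is at the front stop (estimate −0.46, force stop). Now back off and plan the changeover approach.

```bash
cat > cho.py <<'E'
from iso import *
PV=np.array([.545,-.032,.107]);cy=-.01;Rz=R.from_euler("z",cy).as_matrix()
n=Rz@[-s,0,c];by2=Rz@[0,1,0];QC=quat(tool(-n,-by2))
def C(y,h): return list(PV+n*h+by2*y)
def stc(tag):
    p=np.array(ctrl.current_eef_pos())-PV;f=np.array(ctrl.current_force());o=[]
    for cam in("wrist","scene"):
        ctrl.read_camera(cam);m=ctrl.camera_model(cam);r=ctrl.pinpoint(cam,"changeover_grip")
        if r:
            A=np.linspace(-.6,.6,121);g=lambda t:np.hypot(*(proj(m,PV+.075*(np.cos(t)*n+np.sin(t)*by2))-r[0]["location"]))
            a=min(A,key=g);o.append((cam,round(a,2),"res %.0fpx"%g(a),round(r[0]["score"],2)))
    print(tag,"y %.4f h %.4f"%(p@by2,p@n),"F",f.round(1),o)
E
python3 - <<'E'
from cho import *
ctrl.move_linear(P(.01,.118));ctrl.move_linear(P(.01,.30))
ctrl.move_linear([.36,-.28,.40]);
ctrl.reach([.36,-.17,.42],QC)
j=ctrl.inverse_kinematics(C(.095,.27),QC);print(C(.095,.27),np.round(j,2) if j is not None else j, np.round(ctrl.current_joints(),2))
for y,h in((.095,.057),(-.05,.057)): print(ctrl.inverse_kinematics(C(y,h),QC))
st("iso");stc("cho");print(ctrl.current_t())
E
```

```text
[np.float64(0.3724060071117977), np.float64(0.06473074766043904), np.float64(0.31383199964212405)] None [-1.31 -0.74  1.99  0.67  1.65  0.42]
[-0.07312163 -0.29549789  2.30892448  0.09682606  0.43280066  1.43446935]
[-0.57160392 -0.28932663  2.30472331  0.64228622  0.60826889  0.57107089]
iso d -0.2099 lat 0.0894 z 0.4202 F [0.2 0.4 0.2] ang -0.5 0.78
cho y -0.1405 h 0.3580 F [-1.1 -0.2  0. ] [('wrist', np.float64(0.5), 'res 3px', 0.69), ('scene', np.float64(0.42), 'res 1px', 0.64)]
24.5917
```

Run:
```python
from cho import *
for tilt in(30,35,40):
  for dy in(-.3,0,.3):   # spin of jaws
    z=Rz@[np.sin(np.radians(tilt)),0,-np.cos(np.radians(tilt))];Q=quat(tool(z,-(by2+dy*(Rz@[1,0,0]))))
    print(tilt,dy)
    for y in(.095,.0,-.09,-.14):
        print("  ",y,["%.2f"%h for h in(.06,.1,.13,.16,.19,.22,.26,.3,.36) if ctrl.inverse_kinematics(C(y,h),Q) is not None])
```

```text
30 -0.3
   0.095 ['0.06', '0.10', '0.13', '0.16', '0.19', '0.22', '0.26', '0.30']
   0.0 ['0.06', '0.10', '0.13', '0.16', '0.19', '0.22', '0.26']
   -0.09 ['0.06', '0.10', '0.13', '0.16', '0.19', '0.22', '0.26', '0.30', '0.36']
   -0.14 ['0.06', '0.10', '0.13', '0.16', '0.19', '0.22', '0.26', '0.30', '0.36']
30 0
   0.095 ['0.06', '0.10', '0.13', '0.16', '0.19', '0.22', '0.26', '0.30']
   0.0 ['0.06', '0.10', '0.13', '0.16', '0.19', '0.22', '0.26']
   -0.09 ['0.06', '0.10', '0.13', '0.16', '0.19', '0.22', '0.26', '0.30', '0.36']
   -0.14 ['0.06', '0.10', '0.13', '0.16', '0.19', '0.22', '0.26', '0.30', '0.36']
30 0.3
   0.095 ['0.06', '0.10', '0.13', '0.16', '0.19', '0.22', '0.26', '0.30']
   0.0 ['0.06', '0.10', '0.13', '0.16', '0.19', '0.22', '0.26']
   -0.09 ['0.06', '0.10', '0.13', '0.16', '0.19', '0.22', '0.26', '0.30', '0.36']
   -0.14 ['0.06', '0.10', '0.13', '0.16', '0.19', '0.22', '0.26', '0.30', '0.36']
35 -0.3
   0.095 ['0.06', '0.10', '0.13', '0.16', '0.19', '0.22', '0.26']
   0.0 ['0.06', '0.10', '0.13', '0.16', '0.19', '0.22']
   -0.09 ['0.06', '0.10', '0.13', '0.16', '0
[... 761 characters left out ...]
 '0.10', '0.13', '0.16', '0.19']
   -0.09 ['0.06', '0.10', '0.13', '0.16', '0.19', '0.22', '0.26']
   -0.14 ['0.06', '0.10', '0.13', '0.16', '0.19', '0.22', '0.26', '0.30', '0.36']
40 0
   0.095 ['0.06', '0.10', '0.13', '0.16', '0.19', '0.22']
   0.0 ['0.06', '0.10', '0.13', '0.16', '0.19']
   -0.09 ['0.06', '0.10', '0.13', '0.16', '0.19', '0.22', '0.26']
   -0.14 ['0.06', '0.10', '0.13', '0.16', '0.19', '0.22', '0.26', '0.30', '0.36']
40 0.3
   0.095 ['0.06', '0.10', '0.13', '0.16', '0.19', '0.22']
   0.0 ['0.06', '0.10', '0.13', '0.16', '0.19']
   -0.09 ['0.06', '0.10', '0.13', '0.16', '0.19', '0.22', '0.26']
   -0.14 ['0.06', '0.10', '0.13', '0.16', '0.19', '0.22', '0.26', '0.30', '0.36']
```

Run:
```python
from cho import *
print(ctrl.move_linear(C(-.14,.17),rot=QC,until_force=15,feed=.12))
print(ctrl.move_linear(C(.092,.17),until_force=15,feed=.1));stc("left out")
print(ctrl.move_linear(C(.092,.058),until_force=10,feed=.08));stc("left in")
print(ctrl.current_t())
save(ctrl.read_camera("wrist"),"w6.png")
```

```text
False
False
left out y 0.0917 h 0.1700 F [ 0.6  0.5 -0.1] [('wrist', np.float64(0.5), 'res 4px', 0.86), ('scene', np.float64(0.44), 'res 0px', 0.51)]
False
left in y 0.0920 h 0.0583 F [ 0.3 -0.5  0.2] [('wrist', np.float64(0.53), 'res 4px', 0.61), ('scene', np.float64(0.43), 'res 0px', 0.74)]
30.8
```

View pics/w6.png

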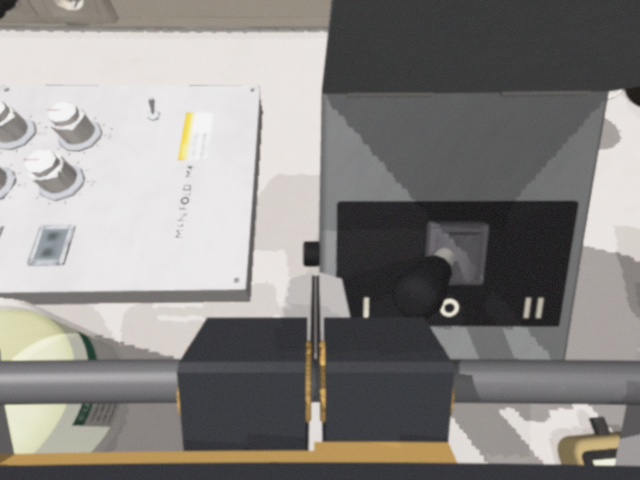

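Fingers (315,290) are in on the left of the lever (420,290). Now push towards centre with checks.

Run:
```python
from cho import *
for y in(.05,.032,.023):
    print(ctrl.move_linear(C(y,.058),until_force=10,feed=.05));stc("push")
print(ctrl.current_t())
save(ctrl.read_camera("wrist"),"w7.png")
```

```text
False
push y 0.0499 h 0.0580 F [ 0.2 -0.1  0.4] [('wrist', np.float64(0.29), 'res 6px', 0.81), ('scene', np.float64(0.19), 'res 2px', 0.54)]
False
push y 0.0318 h 0.0580 F [-0.7 -0.5  0.5] [('wrist', np.float64(0.1), 'res 5px', 0.79), ('scene', np.float64(0.14), 'res 2px', 0.65)]
False
push y 0.0230 h 0.0580 F [-0.6  0.3 -0.1] [('scene', np.float64(0.1), 'res 1px', 0.67)]
33.2833
```

View pics/w7.png

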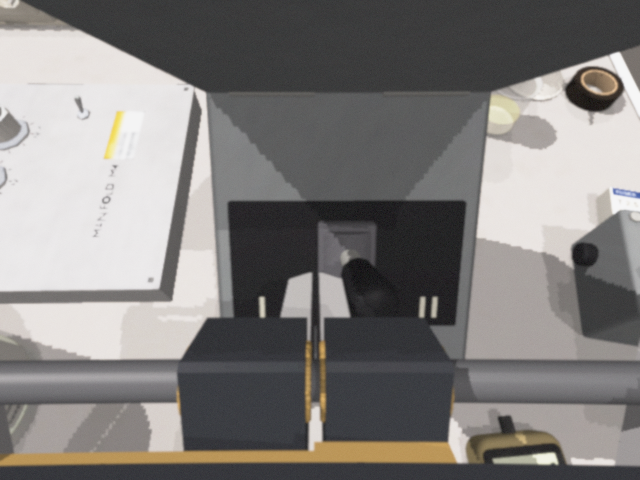

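Run:
```python
from cho import *
m=ctrl.camera_model("wrist")
for t in(.2,.1,0,-.1,-.2,-.3): print(t,[proj(m,PV+r*(np.cos(t)*n+np.sin(t)*by2)).round(0) for r in(.03,.05,.075,.1)])
print(proj(m,PV+np.array(n)*0), ctrl.current_t())
```

```text
0.2 [array([344., 267.]), array([339., 279.]), array([332., 296.]), array([322., 319.])]
0.1 [array([349., 268.]), array([349., 279.]), array([348., 297.]), array([347., 320.])]
0 [array([354., 268.]), array([358., 279.]), array([364., 297.]), array([372., 321.])]
-0.1 [array([360., 268.]), array([368., 279.]), array([380., 297.]), array([396., 320.])]
-0.2 [array([365., 267.]), array([377., 279.]), array([396., 296.]), array([420., 319.])]
-0.3 [array([370., 267.]), array([386., 278.]), array([410., 294.]), array([442., 316.])]
[349.87370581 253.57938387] 33.3333
```

Lever handle from (350,260) to about (385,298), matching an angle near −0.05 rad (all estimates within ±0.1). Dwell, then push to the right stop.

Run:
```python
from cho import *
ctrl.sleep(2.2);stc("dwell")
for y in(-.005,-.02,-.03,-.04,-.05):
    h=ctrl.move_linear(C(y,.058),until_force=10,feed=.05);print(h,y,np.round(ctrl.current_force(),1))
    if h: break
ctrl.sleep(.3);stc("right");print(ctrl.current_t())
save(ctrl.read_camera("wrist"),"w8.png")
```

```text
dwell y 0.0230 h 0.0580 F [-0.6  0.8  0.4] [('wrist', np.float64(-0.02), 'res 8px', 0.88), ('scene', np.float64(-0.1), 'res 0px', 0.59)]
False -0.005 [-0.9  0.1 -0.4]
True -0.02 [1.1 5.  3.7]
right y -0.0146 h 0.0580 F [0.6 5.6 4.7] [('wrist', np.float64(-0.47), 'res 8px', 0.67), ('scene', np.float64(-0.51), 'res 0px', 0.64)]
37.25
```

View pics/w8.png

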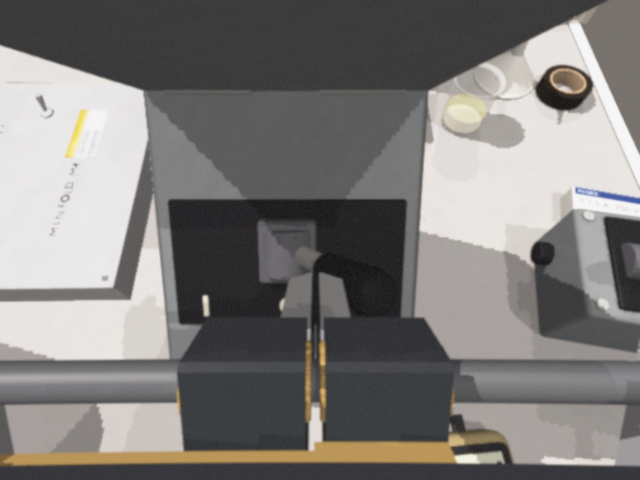

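The lever (360,280) is hard over to the right, mark II covered, with force stop. I retreat the same way, then push the isolator back.

Run:
```python
from cho import *
ctrl.move_linear(C(-.002,.058),feed=.08);ctrl.move_linear(C(-.002,.17),feed=.12)
ctrl.move_linear(C(-.14,.17),feed=.12);ctrl.move_linear(C(-.14,.34),feed=.2);stc("changeover")
ctrl.reach(P(-.07,.33),QI);st("above")
print(ctrl.move_linear(P(-.07,.116),until_force=10,feed=.12));st("down")
for d in(-.03,.0,.012,.02,.028,.036):
    h=ctrl.move_linear(P(d,.116),until_force=12,feed=.05);print(h,d,np.round(ctrl.current_force(),1))
    if h: break
ctrl.sleep(.2);st("on");print(ctrl.current_t())
```

```text
changeover y -0.1396 h 0.3394 F [ 0.2 -0.4 -0.2] [('wrist', np.float64(-0.45), 'res 4px', 0.58), ('scene', np.float64(-0.54), 'res 1px', 0.39)]
above d -0.0706 lat 0.0003 z 0.3297 F [-0.4  0.1 -0.3] ang -0.48 0.79
False
down d -0.0694 lat -0.0004 z 0.1168 F [-0.4 -0.9 -0.3] ang None 0.26
False -0.03 [ 0.5 -0.1  0.3]
False 0.0 [-0.   0.1 -0.3]
True 0.012 [-2.9 -0.1  4.8]
on d 0.0065 lat 0.0003 z 0.1147 F [-2.7  0.   3.8] ang 0.44000000000000006 0.59
46.5833
```

Run:
```python
from cho import *
ctrl.move_linear(P(-.03,.116),feed=.08);ctrl.move_linear(P(-.05,.30),feed=.15)
ctrl.move_linear([.36,-.26,.40]);t=np.radians(30);ctrl.reach([.32,-.17,.40],quat(tool([np.sin(t),0,-np.cos(t)],[0,-1,0])))
st("iso");stc("cho");print(ctrl.current_t())
save(ctrl.read_camera("wrist"),"w9.png")
```

```text
iso d -0.2491 lat 0.0818 z 0.4001 F [ 0.1 -0.   0.5] ang 0.45000000000000007 0.66
cho y -0.1409 h 0.3682 F [-1.3  0.2 -0.1] [('wrist', np.float64(-0.5), 'res 0px', 0.98), ('scene', np.float64(-0.51), 'res 1px', 0.45)]
50.825
```

View pics/w9.png

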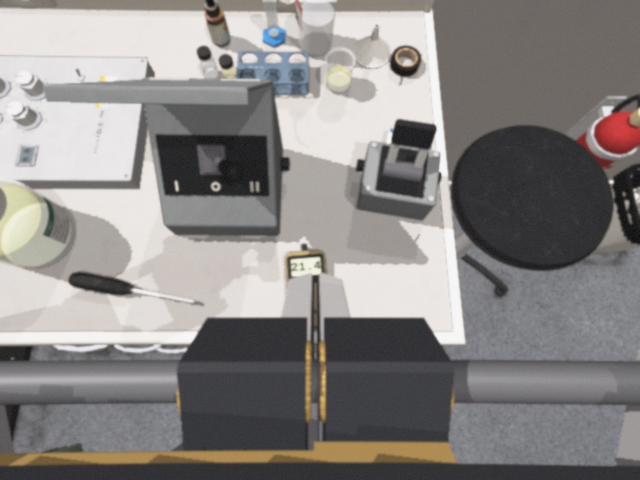

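The paddle (412,133) leans back as at the start and the lever (228,170) is on the right. Meter and screwdriver are where they were.

```bash
python3 -c "
from workcell import ctrl
ctrl.finish_job()"
```

```text
the job is handed in; nothing more can be done
```

The supply is changed over to the right-hand feed, and I handed the job in at about 51 s of the 72 s allowed; no verdict was reported.

**What I did:** With closed fingers I pulled the isolator paddle to its front stop and pushed the changeover lever to centre. I held it there for at least 2.2 s, pushed it to its right stop, and pushed the paddle back on.

**Last checks:**
- The isolator paddle reads +0.45 rad.
- The changeover lever reads −0.50 rad in the wrist camera and −0.51 rad in the scene camera.
- The meter and screwdriver look unmoved in the last picture. The fuse carton is mostly hidden behind the paddle there; it looked undisturbed in the earlier pictures.
- The arm is clear of everything.

**What went wrong or disagreed:**
- **Isolator paddle:** My first pull slid over the top and left the paddle on. The second also rode up on the top edge, with about 10 N lifting the tool, so I went about 2 cm lower and that worked. The changeover lever had not been moved at that point.
- **Lever at centre:** The camera estimates disagreed, from −0.10 to +0.10 rad, all inside the ±0.15 band.
- **Lever on the left at the start:** The scene camera read 0.42–0.44 rad where the wrist camera read 0.50–0.53.

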